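Collapse a sawing jig's length stop by one hole and butt the stock to it

ROBOT

A 6-joint arm with a two-finger parallel gripper is mounted at the origin on a cart in front of the work surface, level with it; the furniture and walls round the work are solid. World frame = base frame: x ahead of the robot, y to its left, z up, the work surface at z = 0. Lengths are in mm, angles in rad, forces in N, time in s.
With the tool pointing down it reaches from about 375 to 975 mm from the base axis. Payload 3.8 kg.
Tool frame: the origin (TCP) lies midway between the tips of the shut fingers; the grasp point (between the pads) lies 19 mm behind it; z points along the fingers, y is the line along which they close (so a half turn about z gives the same grasp; the last joint's range is limited). The gripper opens to 85 mm and grips with 20 to 120 N. Pads are 22 mm wide; open, the fingers measure 114 mm over their backs; the gripper's body (76 mm by 85 mm) begins 54 mm behind the grasp point. The pads swing forward as they close: fully open they stand 13 mm farther back than shut.
Start: joints at [1.167, 0.264, 1.604, -0, 1.274, -0.037], TCP at [242.073, 630.094, 231.28] pointing down, gripper open.
Joint ranges: [-2.63, 2.63], [-0.94, 2.18], [0.31, 2.57], [-1.31, 4.45], [0, 2.66], [-2.55, 2.55]. Speed limits (rad/s): [2.57, 2.57, 3.14, 3.14, 3.14, 3.14].

INTERFACE

Orientations are given as a unit quaternion [x, y, z, w].
In Python, from plant import sensors, viewer, workorder gives the robot as it stands. The module is installed in compiled form; this text tells all that it offers.
- The arm moves only by the shell command python3 -m handwheel 'ROWS' [OPENING] [FORCE]. ROWS is JSON, a list that holds one entry, the list of rows, each a list of 6 numbers: the shift along the tool's x, y, z normalised to -1 to 1, where 1 is 0.15 m, then the turn, a rotation vector about the tool's x, y, z normalised to -1 to 1, where 1 is pi rad. In form: [[[tx, ty, tz, wx, wy, wz], ...]]. A call has 1 to 10 rows; each row is the pose to reach, as a shift and turn from the pose commanded when the call began, along the tool's axes at that moment, turning the shorter way round; what a row does not reach only later rows make up. A row lasts 1/10 s, in which the tool goes at most 50 mm and 8.59 degrees, less where a joint would pass 70% of its speed; a pose out of reach is approached as far as the arm can. A call with a number of a shift or a turn outside -1 to 1 is refused whole. A call with a gripper value outside its range is refused whole. OPENING is the gripper's target within -1 to 1 (fully open at 1, half-way at 0, shut at -1), set as the call begins (- or left out, the last holds). The fingers move at their own pace and stop on an object; FORCE is the grip in N (left out, the last holds). Time passes only in rows, so rows that repeat a pose let the fingers close. It gives the time, the measured TCP pose, the force, the opening and the grip force at its end, in the units of the state.
- sensors.get_state(): the state, without advancing time (a new reading comes with each control period).
- viewer.get_image(name): name is "scene" or "top"; returns a dict with "image" (480x640x3 uint8, red, green, blue), "K" (3x3 intrinsics, pixels), "xyz" and "rotation" of the camera in the world. Camera axes: x right, y down, z forward; pixel columns grow to the right and rows downward; lengths in mm; the calibration is good to about 2 mm. A picture is of the moment at which its call begins. There is no depth.
- workorder.close_job(): hands the job in; it is judged then, once.
The state is a dict: "clock": time; "qpos": joint angles; "qd": joint speeds; "effort": joint torques, N m; "tool_pos": TCP position; "orientation": TCP orientation; "force": force on the tool from outside, world axes, zero at the start; "wrist_torque": the same for the moment, N m; "opening": finger opening in mm; "finger_force": force on a finger pad.
Only numpy, scipy, OpenCV 4.12 (cv2) and the standard library are available. Lean on these libraries where they do the work, as an engineer would, in place of code of your own. Each camera call takes 0.05 s, during which the arm holds its last target. There are 200 camera calls.

TASK

Collapse the sawing jig's telescopic length stop by one hole: squeeze its two brass snap buttons in from both sides, slide the square outer sleeve towards the grey foot, and stop as soon as the buttons click out in the very next hole (never push on the sleeve with more than about 15 N). Then set the wooden block flat against the fence, push its end home against the stop plate with a light, firm push of 5 to 8 N, and leave it touching fence and stop, with everything else undisturbed.

Things in the scene. Friction and masses are not known exactly. Their poses are not given: they have to be found in the camera images.
- jig: Sawing jig fixed on the bench: plywood board with a fence and a telescopic stop. Origin on the bench under the tube's axis; y runs along tube and fence towards the grey foot that holds the fixed inner tube, x across, away from the robot, z up. Here the tube axis is at x = 0, z = 62 mm; the board spans x -85 to 55, y -220 to 220, z 0 to 18 mm.
- foot_top (a point): Middle of the top of the grey foot, 44 mm (x) x 26 mm (y), at x = 0, y = 198 mm, z = 80 mm of the jig; a clamp screw on it reaches z = 86 mm. Its axes are the jig's.
- sleeve (a joint): Travel (m) of the square aluminium sleeve along the jig's y: 0 = in its present hole (1 mm of play), growing towards the foot. Rubs with about 3 N. Locked while the buttons stand out in a hole; with both pressed flush it takes 8 to 12 N along the tube to break it out. A button that meets a hole not covered by a finger springs out and locks the sleeve: a hard stop.
- sleeve_hole (a point): Centre of the sleeve (on the tube axis) at the holes it is now locked by; moves with the sleeve, axes as the jig's. The sleeve is 30 x 30 mm, bright on the dark inner tube, from y = -108 to +30 mm here (the last 6 mm a black collar 33 mm square). Round 12 mm holes go through both upright sides: at y = 0, the next pair (drilled by eye) somewhere between y = -30 and -60 mm, a third pair beyond.
- button_near (a joint): How far the brass snap button on the robot's side (-x) of the tube is pressed in (m): 0 = fully out, its round tip 5 mm proud of the sleeve; 0.005 = flush with the sleeve's side; about 0.007 = held in under the sleeve's wall. Its spring gives 0.5 N at 0 and 2 N when flush.
- button_far (a joint): The same for the snap button on the opposite side (+x).
- button_near_tip (a point): Tip of the near snap button, a brass pin 10 mm across with a round end, at y = 64, z = 62 mm of the jig; it belongs to the inner tube and stays at this place along the tube while the sleeve slides. Its axes are the jig's.
- button_far_tip (a point): Tip of the far snap button, opposite the near one; the tips are 40 mm apart when both are out.
- stop_face (a point): Middle of the working face of the dark steel stop plate at the sleeve's -y end, 16 mm above the board at x = 0; it looks to the jig's -y and moves with the sleeve (y = -52 mm of the jig at sleeve = 0). The plate is 40 mm wide, 8 mm thick, from 1.5 mm above the board to z = 78 mm. Its axes are the jig's.
- fence_face (a point): Point on the fence's face, 16 mm above the board, at x = 22.5, y = -100 mm of the jig; the face looks to -x. The fence is 20 mm thick, 22 mm tall, from y = -215 to +15 mm of the jig. Its axes are the jig's.
- block_center (a point): Centre of the loose wooden block: 45 mm wide (x), 110 mm long (y), 32 mm tall, about 0.14 kg. It lies on the board beyond the stop plate, roughly along the fence, some mm off it and not quite square. Flat on the fence its centre is 22.5 mm from the face.
- block_end (a point): Centre of the block's end face that looks towards the stop plate, 55 mm along the block's y from its centre. Its axes are the block's.
- block: The same wooden block; the origin is the centre of its underside.
- pencil: Bystander: a green pencil, 123 mm long (y), 7 mm thick, lying on the board in front of the tube, near the foot. Origin under its middle.
- white_pot_center (a point): Bystander: centre of a white screw-top pot, 65 mm across, 73 mm tall, on the bench behind the tube.
- offcut_center (a point): Bystander: centre of a dark wooden offcut, 50 x 75 x 51 mm, on the bench behind the fence.
Things that resemble listed ones, but are neither listed nor needed, are in the scene too. What is shaped like the block but red is not meant.

How it is judged (in metres and radians):
On the way, in this order (a step that is already met when the one before it is completed fails the run):
1. both buttons squeezed in and the sleeve slid clear of its hole (value of joint sleeve above 0.01 m and value of joint each of button_near, button_far above 0.004 m).
2. the sleeve stands in the very next hole with both buttons fully out (value of joint sleeve between 0.03 and 0.07 m and value of joint each of button_near, button_far below 0.0015 m), for 0.3 s.
3. the block pressed home against the stop plate with 4 N or more (contact force between block and sleeve above 4 N).
At the end, for the whole second after the job is handed in: The sleeve is locked in the next hole (both buttons out to within 1.5 mm), and the block lies flat on the board, along the fence within 2.5 mm of touching it and square to it within 0.04 rad, with its end touching the stop plate (gap under 2 mm), at rest and released (all of step 2 and y of block_end in the frame of stop_face between -0.002 and 0.002 m and x of block_center in the frame of fence_face above -0.025 m and angle between the y axis of block_center and the y axis of jig, either way round below 0.04 rad and z of block_center in the frame of fence_face between -0.004 and 0.004 m and angle between block_center's own z axis and vertical below 0.05 rad and linear speed of block below 0.01 m/s).
It fails at once if a snap button rammed against the edge of its hole with more than 8 N (contact force between any of button_near, button_far and sleeve above 8 N).
It fails at once if the sleeve pushed on past the next hole (value of joint sleeve above 0.07 m).
It fails at once if the block rammed against the stop plate with more than 12 N (contact force between block and sleeve above 12 N).
It fails at once if pencil, pot or offcut moved by more than 15 mm (distance of any of pencil, white_pot_center, offcut_center from where it was at the start of the episode above 0.015 m).
It also fails if it takes over 59 s, if anything falls off the work surface, if the arm or the gripper's body presses on something with over 40 N, if the wrist force passes 120 N, or if a joint passes its speed limit or range.

## Working session

There is one attempt and no reset: what is moved stays moved. The work goes in short steps, Python scripts to look and compute and a shell command to move; the robot and the scene stay as the last step left them, time stands still between calls to the robot, and variables do not carry over. Pictures are saved under pics/ and viewed, at most 10 in all, crops included, and the job is handed in when it is done.

```bash
mkdir -p pics
python3 - <<'E'
from plant import sensors, viewer
import cv2,numpy as np,json
s=sensors.get_state();print({k:np.round(v,3).tolist() for k,v in s.items()})
for n in("scene","top"):
    d=viewer.get_image(n);cv2.imwrite(f"pics/{n}0.png",d["image"][:,:,::-1])
    print(n,np.round(d["K"],1).tolist(),np.round(d["xyz"],1),np.round(d["rotation"],4).tolist())
E
```

```text
{'clock': 0.0, 'qpos': [1.167, 0.265, 1.605, 0.0, 1.274, -0.037], 'qd': [0.001, 0.001, 0.001, -0.0, 0.001, -0.0], 'effort': [0.002, -51.509, -36.733, 0.0, 0.012, -0.0], 'tool_pos': [241.794, 629.419, 229.945], 'orientation': [0.182, 0.983, -0.001, -0.0], 'force': [-0.293, 0.533, 0.244], 'wrist_torque': [0.051, 0.014, -0.018], 'finger_force': 0.0, 'opening': 84.938}
scene [[574.0, 0.0, 315.5], [0.0, 574.0, 248.2], [0.0, 0.0, 1.0]] [-138.9 -372.   943.6] [0.8194, -0.4289, 0.1773, -0.3364]
top [[561.3, 0.0, 321.4], [0.0, 561.3, 245.6], [0.0, 0.0, 1.0]] [ 262.1  107.4 1481.5] [0.7368, -0.6659, 0.0778, -0.088]
```

View pics/scene0.png

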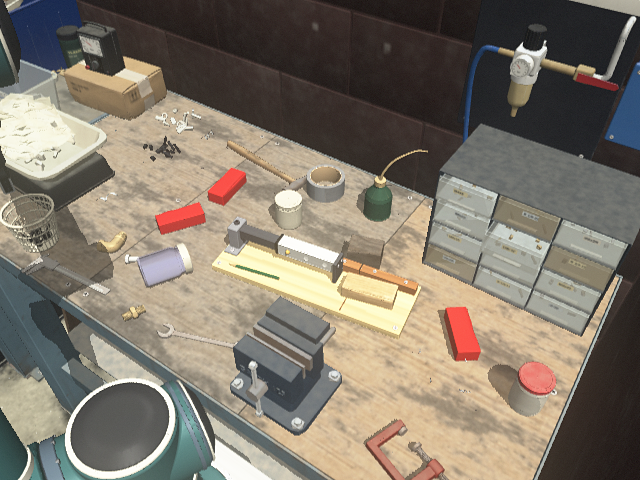

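View pics/top0.png

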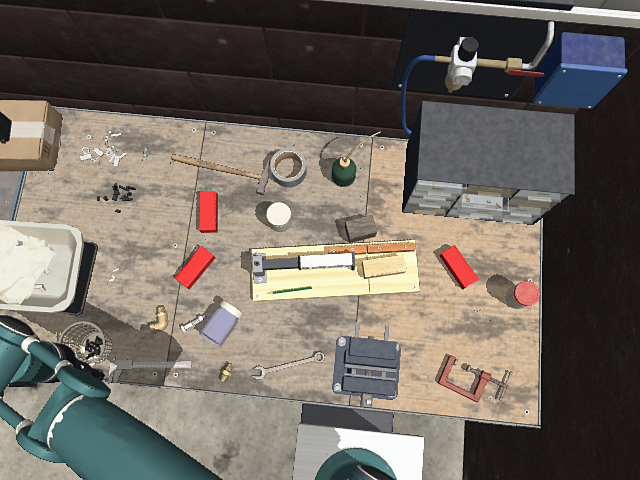

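The scene shows the jig at scene (320,280) and top (335,270): grey foot at the left end (scene 235,235; top 259,267), bright sleeve (top 327,261), and the pale wooden block (scene 368,291; top 385,266). The other block-shaped things are all red: top (208,212), (196,267), (459,266). The block meant is the natural-wood one on the board; I'll confirm it in enlarged crops.

Run:
```python
import cv2
def crop(n,x0,y0,x1,y1,s,step,o):
    a=cv2.imread(f"pics/{n}0.png")[y0:y1,x0:x1];a=cv2.resize(a,None,fx=s,fy=s,interpolation=cv2.INTER_CUBIC)
    for x in range((x0//step+1)*step,x1,step): cv2.line(a,((x-x0)*s,0),((x-x0)*s,6),(0,0,255),1);cv2.putText(a,str(x),((x-x0)*s-10,18),0,.35,(0,0,255))
    for y in range((y0//step+1)*step,y1,step): cv2.line(a,(0,(y-y0)*s),(6,(y-y0)*s),(0,0,255),1);cv2.putText(a,str(y),(8,(y-y0)*s+4),0,.35,(0,0,255))
    cv2.imwrite(o,a)
crop("top",240,225,430,310,4,10,"pics/tc.png")
crop("scene",205,205,425,340,3,10,"pics/sc.png")
```

```text
(no output)
```

View pics/tc.png

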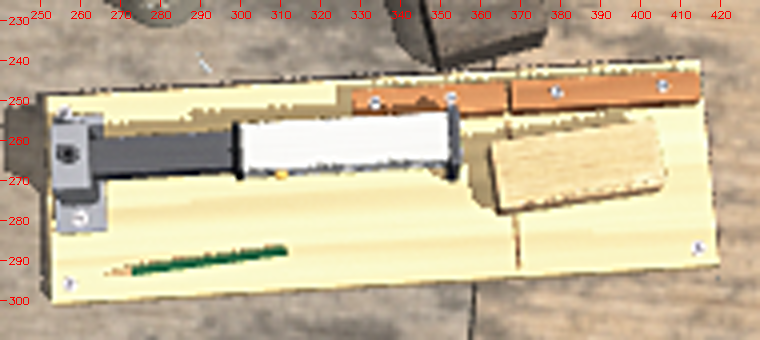

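View pics/sc.png

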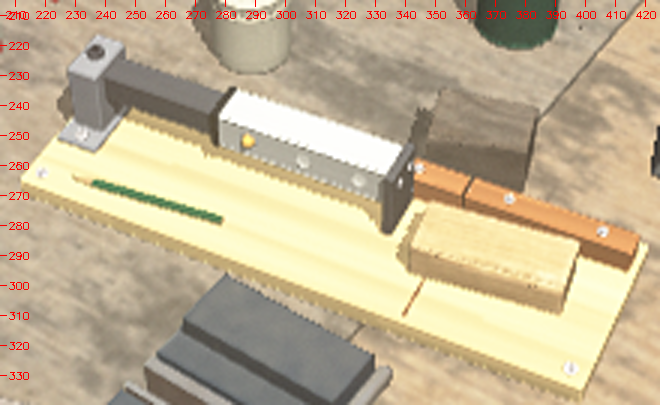

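The crops confirm the wooden block: pale wood on the board, at top crop (580,165), i.e. pixel (385,266). The brass near button is at top (310.2,268.5) and scene (288,252). The next holes are at scene (305.7,258.7) and (324.7,265.3). The pencil is green, at top (295,288).

```bash
cat > h.py <<'E'
import numpy as np,json
from scipy.optimize import least_squares
from scipy.spatial.transform import Rotation as R
C={"scene":(np.array([[574.,0,315.5],[0,574,248.2],[0,0,1]]),np.array([-138.9,-372,943.6]),R.from_quat([0.8194,-0.4289,0.1773,-0.3364])),
"top":(np.array([[561.3,0,321.4],[0,561.3,245.6],[0,0,1]]),np.array([262.1,107.4,1481.5]),R.from_quat([0.7368,-0.6659,0.0778,-0.088]))}
def proj(n,P):
    K,t,r=C[n];p=K@r.inv().apply(np.array(P)-t);return p[:2]/p[2]
def tri(a,b):
    f=lambda P:np.r_[proj("top",P)-a,proj("scene",P)-b]
    s=least_squares(f,[500,0,50]);return s.x,s.fun
def w(J,p):
    c,s=np.cos(J[3]),np.sin(J[3]);return np.array([J[0]+c*p[0]-s*p[1],J[1]+s*p[0]+c*p[1],J[2]+p[2]])
E
cat > fit.py <<'E'
from h import *
np.set_printoptions(precision=2,suppress=True)
T=lambda x,y:(240+(x-1.5)/4,225+(y-1.5)/4); S=lambda x,y:(205+(x-1)/3,205+(y-1)/3)
F=[("top",(55,220,18),T(48,95)),("top",(-85,220,18),T(50,303)),("top",(-85,-220,18),T(719,265)),("top",(55,-220,18),T(701,62)),
("scene",(-85,220,18),S(22,180)),("scene",(-85,-220,18),S(578,388)),("scene",(55,-220,18),S(648,245)),
("top",(0,198,86),T(68,153)),("scene",(0,198,86),S(95,50)),("top",(-19,64,62),T(281,174)),("scene",(-19,64,62),S(249,141))]
f=lambda J:np.concatenate([proj(n,w(J,p))-q for n,p,q in F])
s=least_squares(f,[500,0,0,0],loss="soft_l1");J=s.x;print("jig",J,J[3]);print(f(J).reshape(-1,2))
print("screw",tri(T(68,153),S(95,50)));print("button",tri(T(281,174),S(249,141)),"pred",w(J,(-20,64,62)))
for q in (S(302,161),S(359,181)):
    o=proj("scene",w(J,(-19,64,62)))-np.array(S(249,141))
    g=least_squares(lambda y:proj("scene",w(J,(-15,y[0],62)))-np.array(q)-o,[30]);print("hole y",g.x-64,g.fun)
B=[("top",(22.5,55,32),T(489,145)),("top",(22.5,-55,32),T(652,118)),("top",(-22.5,-55,32),T(665,185)),
("scene",(22.5,-55,32),S(580,240)),("scene",(-22.5,-55,32),S(563,284)),("scene",(-22.5,55,32),S(408,247))]
fb=lambda b:np.concatenate([proj(n,w(b,p))-q for n,p,q in B])
sb=least_squares(fb,[550,-80,18,0]);b=sb.x;print("block",b);print(fb(b).reshape(-1,2))
c,s_=np.cos(J[3]),np.sin(J[3]);d=b[:2]-J[:2];print("block in jig",c*d[0]+s_*d[1],-s_*d[0]+c*d[1],b[3]-J[3])
for nm,t,z in(("pot",(279,211),73),("offcut",(354,224),51)):
    g=least_squares(lambda p:proj("top",[p[0],p[1],z])-np.array(t),[600,0]).x;d=g-J[:2];print(nm,"jig",c*d[0]+s_*d[1],-s_*d[0]+c*d[1])
E
python3 fit.py
```

```text
jig [565.36 108.43  -5.01   0.16] 0.15556015414909513
[[-0.63 -0.03]
 [ 0.2  -0.28]
 [-0.3   0.16]
 [-0.72 -0.49]
 [-0.58 -0.84]
 [ 1.3   0.43]
 [ 0.4   0.06]
 [ 0.22 -0.11]
 [ 0.65 -0.48]
 [ 0.07  0.95]
 [-0.84  1.16]]
screw (array([534.23, 305.16,  79.42]), array([-0.17,  0.15,  0.2 , -0.04]))
button (array([539.24, 168.75,  58.3 ]), array([ 0.15, -0.12, -0.16,  0.03])) pred [535.69 168.56  56.99]
hole y [-42.02] [ 0.61 -1.72]
hole y [-86.88] [ 0.6  -1.69]
block [566.39 -21.13  14.7    0.27]
[[-0.53  0.18]
 [ 0.02 -0.02]
 [ 0.27 -0.12]
 [-0.13 -0.37]
 [ 0.33  0.85]
 [-0.03 -0.46]]
block in jig -19.062774257582536 -128.15609974327967 0.11505512183807615
pot jig 136.99003228183213 137.09097187520427
offcut jig 97.02664687051156 -58.276820685431225
```

```bash
cat >> fit.py <<'E'
print("---- z=0, camera offsets (px)")
def f2(v):
    J=[v[0],v[1],0,v[2]];o={"top":v[3:5],"scene":v[5:7]}
    return np.r_[np.concatenate([proj(n,w(J,p))+o[n]-q for n,p,q in F]),np.array(v[3:])/2]
v=least_squares(f2,[565,108,.155,0,0,0,0],loss="soft_l1").x;print(v);print(f2(v)[:-4].reshape(-1,2))
J=[v[0],v[1],0,v[2]];o={"top":v[3:5],"scene":v[5:7]}
fb=lambda b:np.concatenate([proj(n,w([b[0],b[1],18,b[2]],p))+o[n]-q for n,p,q in B])
b=least_squares(fb,[550,-20,.2]).x;c,s_=np.cos(J[3]),np.sin(J[3]);d=b[:2]-J[:2];print("block jig",c*d[0]+s_*d[1],-s_*d[0]+c*d[1],b[2]-J[3])
P,_=tri(np.array(T(281,174))-o["top"],np.array(S(249,141))-o["scene"]);print("button",P,w(J,(-20,64,62)))
print("hole centre",w(J,(0,64,62)))
def tool(J,p,q,yaw):pass
# command to put TCP over hole centre
from plant import sensors
s=sensors.get_state();Rt=R.from_quat(s["orientation"])
y=np.array([c,s_,0]);z=np.array([0,0,-1.]);Rd=R.from_matrix(np.c_[np.cross(y,z),y,z])
print("shift/150",Rt.inv().apply(w(J,(0,64,140))-s["tool_pos"])/150,"turn/pi",(Rt.inv()*Rd).as_rotvec()/np.pi)
json.dump([float(a) for a in J],open("jig.json","w"))
E
python3 fit.py | sed -n '/----/,$p'
```

```text
---- z=0, camera offsets (px)
[565.47 109.44   0.16   0.55   0.43   0.13   1.65]
[[-0.67 -0.14]
 [ 0.13 -0.23]
 [ 0.18  0.26]
 [-0.23 -0.55]
 [-1.04 -0.99]
 [ 1.23  0.33]
 [ 0.44 -0.03]
 [ 0.16 -0.19]
 [ 0.27 -0.73]
 [ 0.19  0.91]
 [-1.13  0.95]]
block jig -18.329404129785363 -127.83161494216063 0.11656225622413538
button [539.81 169.79  62.19] [535.82 169.58  62.  ]
hole centre [555.58 172.67  62.  ]
shift/150 [-3.04 -2.09  0.6 ] turn/pi [-0.    0.    0.33]
```

```bash
python3 -m handwheel '[[[-1,-0.69,0,0,0,0],[-1,-0.69,0,0,0,0],[-1,-0.69,0,0,0,0],[-1,-0.69,0,0,0,0]]]' 1 && python3 -m handwheel '[[[-1,-0.69,0,0,0,0],[-1,-0.69,0,0,0,0],[-1,-0.69,0,0,0,0],[-1,-0.69,0,0,0,0]]]' && python3 -m handwheel '[[[-1,-0.69,0,0,0,0],[-1,-0.69,0,0,0,0],[-1,-0.69,0,0,0,0],[-1,-0.69,0,0,0,0],[-1,-0.69,0,0,0,0]]]' && python3 -m handwheel '[[[0,0,0.3,0,0,0.33],[0,0,0.3,0,0,0.33],[0,0,0.3,0,0,0.33],[0,0,0.3,0,0,0.33],[0,0,0.3,0,0,0.33],[0,0,0.3,0,0,0.33],[0,0,0.3,0,0,0.33],[0,0,0.3,0,0,0.33]]]'
cat > go.py <<'E'
# python3 go.py x y z  : command (tool axes, normalised) to bring the TCP to jig point x y z, and state in jig frame
from h import *;from plant import sensors;import sys
np.set_printoptions(precision=4,suppress=True)
J=json.load(open("jig.json"));c,s_=np.cos(J[3]),np.sin(J[3])
s=sensors.get_state();Rt=R.from_quat(s["orientation"]);Rj=R.from_euler("z",J[3])
y=np.array([c,s_,0]);z=np.array([0,0,-1.]);Rd=R.from_matrix(np.c_[np.cross(y,z),y,z])
print("t",round(s["clock"],2),"tcp jig",Rj.inv().apply(s["tool_pos"]-np.array(J[:3])),"F jig",Rj.inv().apply(s["force"]),"open",s["opening"],s["finger_force"])
print("tool x in jig",Rj.inv().apply(Rt.apply([1,0,0])))
if len(sys.argv)>3:
    print("shift",Rt.inv().apply(w(J,[float(a) for a in sys.argv[1:4]])-s["tool_pos"])/150,"turn",(Rt.inv()*Rd).as_rotvec()/np.pi)
E
python3 go.py 0 64 140
```

```text
clock: 0.5
tool_pos: [346.0, 476.8, 230.5]
orientation: [0.183, 0.983, -0.001, 0.0]
force: [1.1, 0.8, 0.3]
opening: 85.4
finger_force: 0.0
clock: 0.9
tool_pos: [449.0, 326.3, 230.9]
orientation: [0.183, 0.983, -0.001, 0.0]
force: [0.2, -0.1, 0.4]
opening: 85.1
finger_force: 0.0
clock: 1.4
tool_pos: [552.6, 175.2, 230.7]
orientation: [0.185, 0.983, -0.001, 0.0]
force: [0.1, 0.9, -0.3]
opening: 85.0
finger_force: 0.0
clock: 2.2
tool_pos: [550.0, 179.6, 185.8]
orientation: [0.645, 0.764, -0.0, -0.0]
force: [-0.1, 0.2, -0.3]
opening: 85.8
finger_force: 0.0
t 2.2 tcp jig [ -4.4671  71.6621 185.807 ] F jig [-0.0519  0.1839 -0.3225] open 85.82195116109934 0.0
tool x in jig [-0.0126  0.9999  0.0002]
shift [-0.0515  0.0295  0.3053] turn [-0.0003 -0.0001  0.004 ]
```

```bash
python3 -m handwheel '[[[-0.052,0.036,0.96,0,0,0.004],[-0.052,0.036,0.96,0,0,0.004],[-0.052,0.036,0.96,0,0,0.004],[-0.052,0.036,0.96,0,0,0.004],[-0.052,0.036,0.96,0,0,0.004]]]' >/dev/null
python3 go.py 1 64 41
python3 - <<'E'
from plant import viewer
import cv2,numpy as np
o=[]
for n,(x0,y0) in(("scene",(225,190)),("top",(250,205))):
    a=viewer.get_image(n)["image"][y0:y0+110,x0:x0+130,::-1];o.append(cv2.resize(a,(390,330),interpolation=cv2.INTER_CUBIC))
cv2.imwrite("pics/g1.png",np.hstack(o))
E
```

```text
t 2.7 tcp jig [ 0.7527 63.4057 41.7826] F jig [ 0.3587 -0.4437  0.8878] open 84.9877051630513 0.0
tool x in jig [-0.0016  1.     -0.0001]
shift [0.004  0.0017 0.0052] turn [-0.0009  0.      0.0005]
```

View pics/g1.png

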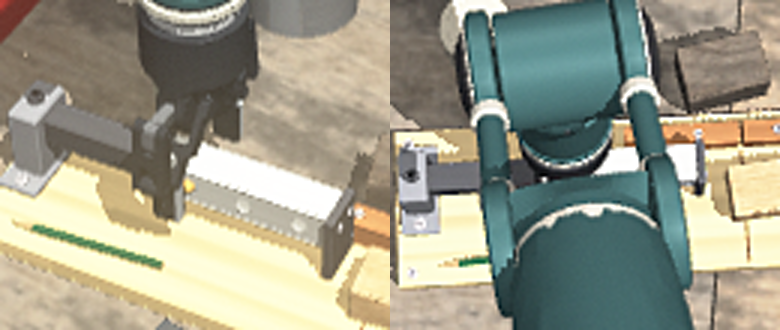

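Run:
```python
from h import *
J=json.load(open("jig.json"))
for p in [(-43,53,54),(-43,75,54),(-57,53,54),(-57,75,54),(-43,53,62),(-43,75,62),(43,53,54),(43,75,54),(-20,64,62)]:
    print(p,((proj("scene",w(J,p))+[.13,1.65]-[225,190])*3).round())
```

```text
(-43, 53, 54) [183. 222.]
(-43, 75, 54) [156. 213.]
(-57, 53, 54) [174. 235.]
(-57, 75, 54) [146. 225.]
(-43, 53, 62) [183. 215.]
(-43, 75, 62) [155. 205.]
(43, 53, 54) [237. 146.]
(43, 75, 54) [211. 137.]
(-20, 64, 62) [184. 189.]
```

The pads sit beside the button: scene crop shows the near finger tip at (175,215) and the button at (189,185), matching the projections within about 1.5 mm. Squeezing now.

```bash
python3 -m handwheel '[[[0,0,0,0,0,0],[0,0,0,0,0,0],[0,0,0,0,0,0],[0,0,0,0,0,0],[0,0,0,0,0,0],[0,0,0,0,0,0],[0,0,0,0,0,0],[0,0,0,0,0,0]]]' -1 20
python3 go.py
```

```text
clock: 3.6
tool_pos: [552.9, 171.4, 42.9]
orientation: [0.65, 0.76, -0.004, -0.003]
force: [-14.9, -2.1, 14.8]
opening: 29.6
finger_force: 22.6
t 3.6 tcp jig [-2.8907 63.1694 42.9363] F jig [-15.014    0.2202  14.7663] open 29.624921465772758 22.57195988958756
tool x in jig [ 0.      1.     -0.0004]
```

```bash
python3 -m handwheel '[[[0,-0.015,-0.005,0,0,0],[0,-0.027,-0.01,0,0,0],[0,-0.027,-0.01,0,0,0]]]'
python3 go.py
```

```text
clock: 3.9
tool_pos: [552.9, 171.4, 43.2]
orientation: [0.65, 0.76, -0.0, -0.0]
force: [0.7, 1.3, -5.0]
opening: 29.9
finger_force: 21.7
t 3.9 tcp jig [-2.804  63.1841 43.1551] F jig [ 0.8823  1.1968 -5.0133] open 29.902359116765876 21.730377052444965
tool x in jig [0.0001 1.     0.    ]
```

```bash
python3 -m handwheel '[[[0.005,0,0.001,0,0,0],[0.01,0,0.002,0,0,0],[0.015,0,0.002,0,0,0],[0.02,0,0.002,0,0,0]]]'
python3 go.py
```

```text
clock: 4.3
tool_pos: [552.6, 173.1, 43.2]
orientation: [0.65, 0.76, -0.001, 0.0]
force: [-0.6, -6.1, -2.9]
opening: 30.2
finger_force: 22.0
t 4.3 tcp jig [-2.8365 64.8433 43.1632] F jig [-1.5484 -5.9225 -2.903 ] open 30.21301886257618 22.0205091079697
tool x in jig [-0.0001  1.     -0.002 ]
```

```bash
for i in 1; do python3 -m handwheel '[[[0.005,0,0,0,0,0],[0.008,0,0,0,0,0]]]'; python3 go.py; python3 -m handwheel '[[[0.004,0,0,0,0,0],[0.008,0,0,0,0,0]]]'; python3 go.py; done
```

```text
clock: 4.5
tool_pos: [552.5, 174.1, 43.2]
orientation: [0.65, 0.76, -0.001, 0.0]
force: [0.6, -6.7, -2.9]
opening: 29.7
finger_force: 21.8
t 4.5 tcp jig [-2.8462 65.8504 43.158 ] F jig [-0.4582 -6.6636 -2.9374] open 29.68991727682147 21.84383168583736
tool x in jig [-0.0001  1.     -0.0023]
clock: 4.7
tool_pos: [552.4, 174.5, 43.1]
orientation: [0.65, 0.76, -0.002, 0.001]
force: [0.7, -10.4, -2.5]
opening: 29.3
finger_force: 21.9
t 4.7 tcp jig [-2.87   66.2875 43.1417] F jig [ -0.8841 -10.3562  -2.4972] open 29.338036351952084 21.895891092717648
tool x in jig [-0.0004  1.     -0.0035]
```

```bash
python3 -m handwheel '[[[0.003,0,0,0,0,0],[0.006,0,0,0,0,0]]]' >/dev/null; python3 go.py; python3 -m handwheel '[[[0.003,0,0,0,0,0],[0.006,0,0,0,0,0]]]'>/dev/null; python3 go.py
```

```text
t 4.9 tcp jig [-2.8197 66.5242 43.1824] F jig [ -1.0315 -12.8977  -2.1188] open 29.55290831173733 21.797755672596395
tool x in jig [-0.0006  1.     -0.0044]
t 5.1 tcp jig [-2.8547 66.8182 43.1572] F jig [ -0.4542 -14.1192  -2.515 ] open 29.740385463521104 21.634888420812786
tool x in jig [-0.0007  1.     -0.0053]
```

```bash
python3 - <<'E'
from plant import viewer
import cv2,numpy as np
o=[]
for n,(x0,y0) in(("scene",(225,200)),):
    a=viewer.get_image(n)["image"][y0:y0+90,x0:x0+130,::-1];o.append(cv2.resize(a,(780,540),interpolation=cv2.INTER_CUBIC))
cv2.imwrite("pics/g2.png",np.hstack(o))
E
python3 go.py
```

```text
t 5.15 tcp jig [-2.8381 66.9241 43.1553] F jig [ -0.5369 -13.3457  -2.6285] open 29.79427651131123 21.611999333626954
tool x in jig [-0.0006  1.     -0.0051]
```

View pics/g2.png

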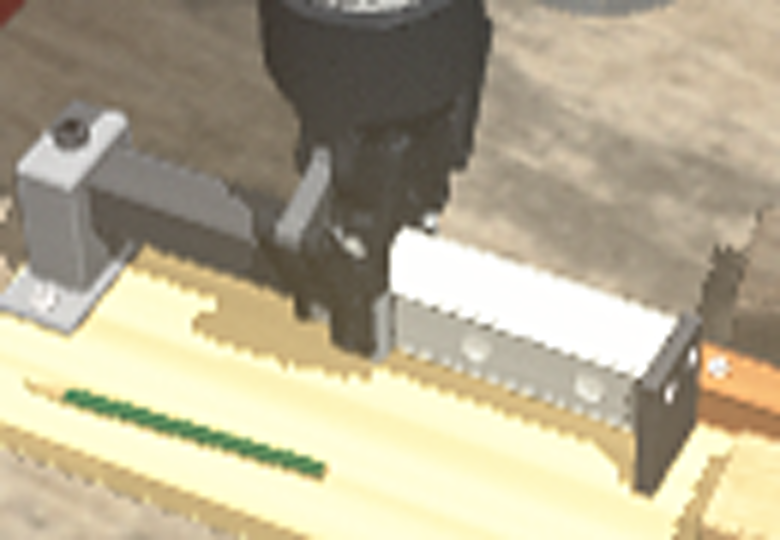

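The near pad covers the button (scene crop (380,320)). The holes, now at crop (475,347) and (589,386), have moved about 1.6 px (3.5 mm), so the sleeve is following the fingers.

```bash
python3 -m handwheel '[[[0.002,0,0,0,0,0],[0.004,0,0,0,0,0]]]' >/dev/null; python3 go.py; python3 -m handwheel '[[[0.002,0,0,0,0,0],[0.004,0,0,0,0,0]]]'>/dev/null; python3 go.py
```

```text
t 5.35 tcp jig [-2.8425 67.8736 43.1753] F jig [ -1.2312 -10.5645  -2.4378] open 29.623627432200472 21.637835260480642
tool x in jig [-0.0002  1.     -0.0043]
t 5.55 tcp jig [-2.84   69.6727 43.1696] F jig [-0.4603 -5.9106 -3.2346] open 29.95979487910501 21.6357672913
tool x in jig [ 0.0001  1.     -0.0025]
```

```bash
python3 -m handwheel '[[[0.02,0,0,0,0,0],[0.04,0,0,0,0,0],[0.06,0,0,0,0,0],[0.08,0,0,0,0,0],[0.1,0,0,0,0,0]]]' >/dev/null; python3 go.py; python3 -m handwheel '[[[0.02,0,0,0,0,0],[0.04,0,0,0,0,0],[0.055,0,0,0,0,0],[0.065,0,0,0,0,0],[0.07,0,0,0,0,0]]]'>/dev/null; python3 go.py
```

```text
t 6.05 tcp jig [-2.9103 85.0164 43.1837] F jig [-1.0605 -7.2709 -1.3442] open 29.656329376661 21.637424156069756
tool x in jig [-0.0001  1.     -0.0025]
t 6.55 tcp jig [-2.9747 95.671  43.145 ] F jig [-1.8828 -4.7147 -2.2879] open 29.680113554272317 21.63903723936528
tool x in jig [-0.0003  1.     -0.0023]
```

```bash
python3 -m handwheel '[[[0.004,0,0,0,0,0],[0.008,0,0,0,0,0],[0.012,0,0,0,0,0],[0.016,0,0,0,0,0]]]' >/dev/null; python3 go.py; python3 -m handwheel '[[[0.004,0,0,0,0,0],[0.008,0,0,0,0,0]]]'>/dev/null; python3 go.py;python3 -m handwheel '[[[0.004,0,0,0,0,0],[0.008,0,0,0,0,0]]]'>/dev/null; python3 go.py
```

```text
t 6.95 tcp jig [-2.9827 97.9423 43.1466] F jig [-0.7788 -4.8713 -3.167 ] open 29.650099022742396 21.641831821762025
tool x in jig [-0.0001  1.     -0.0023]
t 7.15 tcp jig [-2.962 99.153 43.162] F jig [-2.4861 -5.923  -1.8097] open 29.36298108131359 21.644917954690754
tool x in jig [-0.0001  1.     -0.0023]
t 7.35 tcp jig [ -2.9669 100.3553  43.1829] F jig [-2.07   -6.1614 -2.3529] open 29.52807977108138 21.65686213877052
tool x in jig [-0.0001  1.     -0.0023]
```

```bash
python3 -m handwheel '[[[0.004,0,0,0,0,0],[0.008,0,0,0,0,0]]]' >/dev/null; python3 go.py|head -1;  python3 -m handwheel '[[[0.004,0,0,0,0,0],[0.008,0,0,0,0,0]]]'>/dev/null; python3 go.py|head -1
```

```text
t 7.55 tcp jig [ -2.9523 101.7416  43.1903] F jig [-1.8703 -4.4588 -2.1887] open 29.752050862497338 21.69003206770867
t 7.75 tcp jig [ -2.9829 103.6184  43.1694] F jig [-1.7335 -1.4695 -2.456 ] open 29.365243753092056 21.645520941819996
```

```bash
python3 -m handwheel '[[[0.003,0,0,0,0,0],[0.006,0,0,0,0,0]]]' >/dev/null; python3 go.py|head -1;  python3 -m handwheel '[[[0.003,0,0,0,0,0],[0.003,0,0,0,0,0]]]'>/dev/null; python3 go.py|head -1
```

```text
t 7.95 tcp jig [ -2.9722 105.7022  43.1522] F jig [-2.6195 -0.3794 -2.9484] open 29.690423275504315 21.58918121829629
t 8.15 tcp jig [ -2.9526 105.9827  43.161 ] F jig [-3.1854  0.9396 -3.872 ] open 29.399088613491102 21.53802883112803
```

Run:
```python
from plant import viewer
import cv2,numpy as np
a=viewer.get_image("scene")["image"][205:295,225:355,::-1];cv2.imwrite("pics/g3.png",cv2.resize(a,(780,540),interpolation=cv2.INTER_CUBIC))
```

```text
(no output)
```

View pics/g3.png

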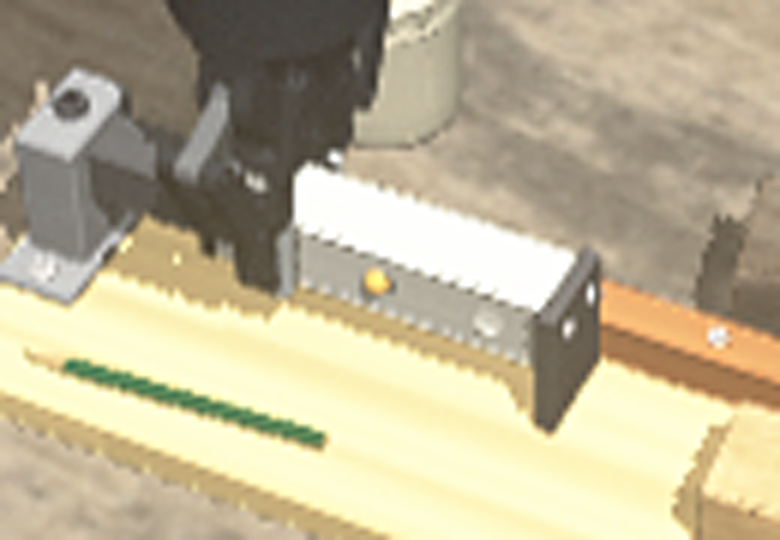

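The brass button stands out in the next hole at crop (377,281), and the finger is clear to its left. The sleeve has travelled about 42.7 mm. Releasing, lifting and moving over to the block.

```bash
python3 -m handwheel '[[[0,0,0,0,0,0],[0,0,0,0,0,0],[0,0,0,0,0,0],[0,0,0,0,0,0],[0,0,0,0,0,0],[0,0,0,0,0,0]]]' 1 >/dev/null; python3 go.py|head -1
python3 -m handwheel '[[[0,0,-0.3,0,0,0],[0,0,-0.7,0,0,0],[0,0,-0.7,0,0,0],[0,0,-0.7,0,0,0]]]' >/dev/null;
python3 -m handwheel '[[[-0.8,-0.5,0,0,0,0],[-0.8,-0.5,0,0,0,0],[-0.8,-0.5,0,0,0,0],[-0.8,-0.5,0,0,0,0]]]' -1 20 >/dev/null
python3 - <<'E'
import json,numpy as np
J=json.load(open("jig.json"));J[0]-=2.9*np.cos(J[3]);J[1]-=2.9*np.sin(J[3]);json.dump(J,open("jig.json","w"))
E
python3 go.py -80 -128 148
```

```text
t 8.8 tcp jig [ -2.0963 105.5835  43.6434] F jig [-0.1625  0.0156  0.2142] open 85.37306602756314 0.0
t 9.6 tcp jig [-79.2258 -17.3705 145.3873] F jig [-0.11   -0.4735  0.6396] open 28.44724016498055 0.0
tool x in jig [ 0.0039  1.     -0.0011]
shift [-0.7376 -0.0024 -0.0166] turn [-0.0021  0.0004 -0.0013]
```

```bash
python3 -m handwheel '[[[-0.74,0,0,0,0,0],[-0.74,0,0,0,0,0],[-0.74,0,0,0,0,0],[-0.74,0,0,0,0,0],[-0.74,0,0.7,0,0,0],[-0.74,0,0.74,0,0,0],[-0.74,0,0.74,0,0,0],[-0.74,0,0.74,0,0,0]]]' -1 20 >/dev/null
python3 go.py -37 -128 32
```

```text
t 10.4 tcp jig [ -77.239  -123.2576   34.7426] F jig [-0.2139 -0.1853 -0.1423] open 0.048119950905088714 0.0
tool x in jig [-0.0009  1.      0.0023]
shift [-0.0319  0.2683  0.0164] turn [-0.0022 -0.0007  0.0003]
```

```bash
python3 -m handwheel '[[[-0.03,0.04,0.015,0,0,0],[-0.03,0.08,0.015,0,0,0],[-0.03,0.12,0.015,0,0,0],[-0.03,0.15,0.015,0,0,0],[-0.03,0.17,0.015,0,0,0],[-0.03,0.19,0.015,0,0,0]]]' >/dev/null
python3 go.py|head -1;python3 -m handwheel '[[[0,0.015,0,0,0,0],[0,0.03,0,0,0,0]]]' >/dev/null
python3 go.py|head -1;python3 -m handwheel '[[[0,0.015,0,0,0,0],[0,0.03,0,0,0,0]]]' >/dev/null
python3 go.py|head -1
```

```text
t 11.0 tcp jig [ -45.8258 -129.9627   35.5603] F jig [-1.7842  0.2586  0.6395] open -0.08420655751625804 0.7931215790449642
t 11.2 tcp jig [ -41.7086 -129.8284   35.129 ] F jig [-2.2766 -0.1752  1.713 ] open -0.0983480267707223 0.9409817049390767
t 11.4 tcp jig [ -37.1978 -129.7357   35.1021] F jig [-2.9671  1.9702  1.6598] open -0.32225194962222364 1.1652789726417723
```

```bash
for i in 1; do python3 -m handwheel '[[[0,0.01,0,0,0,0],[0,0.02,0,0,0,0]]]' >/dev/null
python3 go.py|head -1;python3 -m handwheel '[[[0,0.01,0,0,0,0],[0,0.02,0,0,0,0]]]' >/dev/null
python3 go.py|head -1; python3 -m handwheel '[[[0,0.01,0,0,0,0],[0,0.01,0,0,0,0]]]' >/dev/null
python3 go.py|head -1; done
```

```text
t 11.6 tcp jig [ -35.1634 -129.5599   34.9   ] F jig [-7.3904  1.1455  6.5753] open 0.07967230814428618 3.9586229785345495
t 11.8 tcp jig [ -34.9944 -129.5576   34.863 ] F jig [-16.1634  -0.4884  13.4332] open 0.11964480127854646 8.264935202314518
t 12.0 tcp jig [ -35.0004 -129.5519   34.8576] F jig [-18.0532   0.5672  15.8443] open 0.034198127220495034 9.084176423493773
```

```bash
python3 -m handwheel '[[[0,-0.1,0,0,0,0],[0,-0.17,0,0,0,0],[0,-0.17,-0.3,0,0,0],[0,-0.17,-0.5,0,0,0],[-0.3,-0.1,-0.5,0,0,0],[-0.57,0.2,-0.5,0,0,0],[-0.57,0.2,-0.5,0,0,0],[-0.57,0.2,-0.5,0,0,0]]]' >/dev/null
python3 go.py -1 -218 35
python3 - <<'E'
from plant import viewer
import cv2,numpy as np
a=viewer.get_image("scene")["image"][225:345,290:450,::-1];cv2.imwrite("pics/g4.png",cv2.resize(a,(800,600),interpolation=cv2.INTER_CUBIC))
E
```

```text
t 12.8 tcp jig [   1.9376 -216.8908  110.3528] F jig [-0.6842  0.1118 -0.5421] open -0.082686318578289 0.0
tool x in jig [ 0.0021  1.     -0.0006]
shift [-0.0072 -0.0204  0.5023] turn [ 0.0005  0.0002 -0.0007]
```

View pics/g4.png

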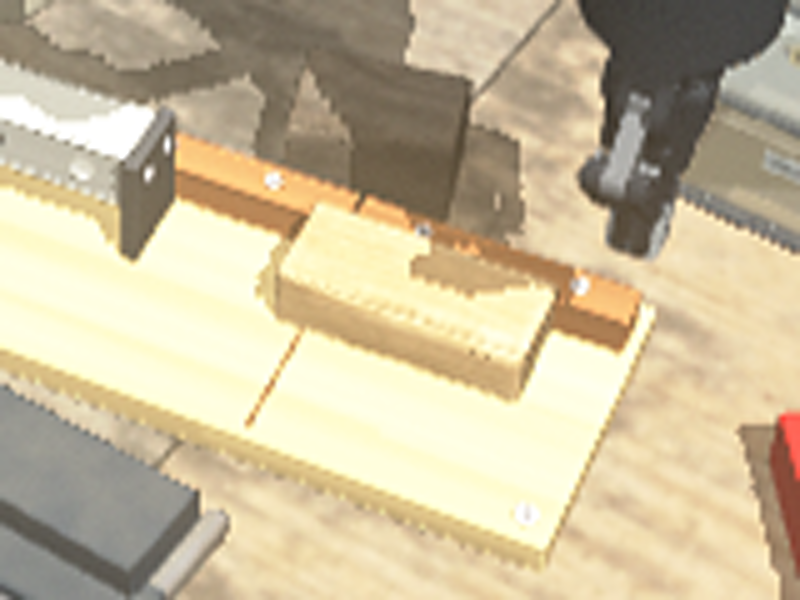

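The block now lies flat along the fence (top face from crop (320,205) to (555,290)), and the gripper is beyond its rear end at (640,240). Descending and pushing along the fence.

```bash
python3 -m handwheel '[[[-0.007,-0.02,0.3,0,0,0],[-0.007,-0.02,0.5,0,0,0],[-0.007,-0.02,0.5,0,0,0],[-0.007,-0.02,0.5,0,0,0]]]' >/dev/null; python3 go.py |head -1
python3 -m handwheel '[[[0.05,0,0,0,0,0],[0.1,0,0,0,0,0],[0.13,0,0,0,0,0],[0.16,0,0,0,0,0],[0.19,0,0,0,0,0]]]' >/dev/null; python3 go.py |head -1
python3 -m handwheel '[[[0.04,0,0,0,0,0],[0.08,0,0,0,0,0],[0.12,0,0,0,0,0],[0.16,0,0,0,0,0],[0.2,0,0,0,0,0],[0.23,0,0,0,0,0],[0.26,0,0,0,0,0],[0.28,0,0,0,0,0]]]' >/dev/null; python3 go.py |head -1
```

```text
t 13.25 tcp jig [  -3.9247 -215.1902   34.7453] F jig [ 0.6096 -0.2956  0.9106] open -0.033949891948637206 0.0
t 13.75 tcp jig [  -1.7099 -188.0226   36.2648] F jig [ 0.8949 -1.9329  1.4506] open 0.14871202400136682 0.8969616796821356
t 14.55 tcp jig [  -2.6361 -145.4717   35.1249] F jig [ 0.7156 -1.6563  1.0644] open 0.15842603665456267 0.678785489872098
```

```bash
python3 -m handwheel '[[[0.01,0,0,0,0,0],[0.02,0,0,0,0,0],[0.03,0,0,0,0,0],[0.04,0,0,0,0,0],[0.05,0,0,0,0,0]]]' >/dev/null; python3 go.py |head -1
python3 -m handwheel '[[[0.005,0,0,0,0,0],[0.01,0,0,0,0,0],[0.015,0,0,0,0,0]]]' >/dev/null; python3 go.py |head -1
python3 -m handwheel '[[[0.004,0,0,0,0,0],[0.008,0,0,0,0,0]]]' >/dev/null; python3 go.py |head -1
```

```text
t 15.05 tcp jig [  -2.6237 -138.3913   35.1439] F jig [ 0.4564 -1.3143  0.0995] open 0.03294706687639606 0.47338178381323814
t 15.35 tcp jig [  -2.6164 -136.1266   35.1421] F jig [-0.258  -0.3526 -0.1349] open -0.03511165937809942 0.35008014645427465
t 15.55 tcp jig [  -2.6146 -134.9133   35.1396] F jig [0.1348 0.3204 0.392 ] open -0.37306695377455107 0.27216849150136113
```

```bash
python3 -m handwheel '[[[0.004,0,0,0,0,0],[0.008,0,0,0,0,0],[0.012,0,0,0,0,0]]]' >/dev/null; python3 go.py |head -1
python3 -m handwheel '[[[0.004,0,0,0,0,0],[0.008,0,0,0,0,0],[0.012,0,0,0,0,0]]]' >/dev/null; python3 go.py |head -1
python3 -m handwheel '[[[0.004,0,0,0,0,0],[0.008,0,0,0,0,0]]]' >/dev/null; python3 go.py |head -1
```

```text
t 15.85 tcp jig [  -2.5953 -133.1144   35.1462] F jig [-0.2482 -0.5204  0.0245] open 0.12972964627517583 0.2346629463136196
t 16.15 tcp jig [  -2.4906 -131.3654   35.2181] F jig [-0.2644 -1.8026  0.0249] open 0.4042293841544974 0.9249701723456383
t 16.35 tcp jig [  -2.1718 -130.8143   35.4342] F jig [-0.1957 -3.2054 -0.9985] open 0.11773215581884695 1.6752157174050808
```

```bash
python3 -m handwheel '[[[0.004,0,0,0,0,0],[0.004,0,0,0,0,0]]]' >/dev/null; python3 go.py |head -1
python3 -m handwheel '[[[0.003,0,0,0,0,0],[0.003,0,0,0,0,0]]]' >/dev/null; python3 go.py |head -1
```

```text
t 16.55 tcp jig [  -2.346  -129.8866   35.3413] F jig [-0.3059 -4.2052  0.085 ] open -0.029968113811595653 1.6959440521895885
t 16.75 tcp jig [  -2.4184 -129.2792   35.2963] F jig [ 0.6653 -3.089  -0.625 ] open 0.21653578240236881 1.7422646284103394
```

```bash
python3 -m handwheel '[[[0.003,0,0,0,0,0],[0.003,0,0,0,0,0]]]' >/dev/null; python3 go.py |head -1
python3 -m handwheel '[[[0.003,0,0,0,0,0],[0.003,0,0,0,0,0]]]' >/dev/null; python3 go.py |head -1;python3 -m handwheel '[[[0.003,0,0,0,0,0],[0.003,0,0,0,0,0]]]' >/dev/null; python3 go.py |head -1
```

```text
t 16.95 tcp jig [  -2.364  -128.9534   35.3216] F jig [ 0.4185 -4.3552  0.4854] open -0.10110931781045687 2.241705022752285
t 17.15 tcp jig [  -2.2421 -128.8217   35.3924] F jig [ 0.1681 -4.4252 -0.4041] open 0.18389950702288393 2.8564371541142464
t 17.35 tcp jig [  -2.1697 -128.7366   35.4529] F jig [ 0.6966 -6.1603  0.4157] open 0.17374710220283834 3.461688773077185
```

```bash
python3 -m handwheel '[[[0.002,0,0,0,0,0],[0.002,0,0,0,0,0],[0.002,0,0,0,0,0]]]' >/dev/null; python3 go.py |head -1
python3 -m handwheel '[[[-0.02,0,0,0,0,0],[-0.06,0,0,0,0,0],[-0.3,0,0,0,0,0],[-0.6,0,0,0,0,0],[-0.6,0,0,0,0,0],[-0.6,0,-0.6,0,0,0],[-0.6,0,-0.6,0,0,0],[-0.6,0,-0.6,0,0,0]]]' >/dev/null; python3 go.py|head -1
python3 - <<'E'
from plant import viewer
import cv2,numpy as np
a=viewer.get_image("scene")["image"][215:335,265:425,::-1];cv2.imwrite("pics/g5.png",cv2.resize(a,(800,600),interpolation=cv2.INTER_CUBIC))
E
```

```text
t 17.65 tcp jig [  -2.1608 -128.697    35.477 ] F jig [ 0.9851 -7.3181 -1.0225] open 0.03316737250352297 3.8636995245542494
t 18.45 tcp jig [   2.0461 -218.6634  132.2375] F jig [1.4118 0.2069 0.9001] open 0.090672519853808 0.0
```

View pics/g5.png

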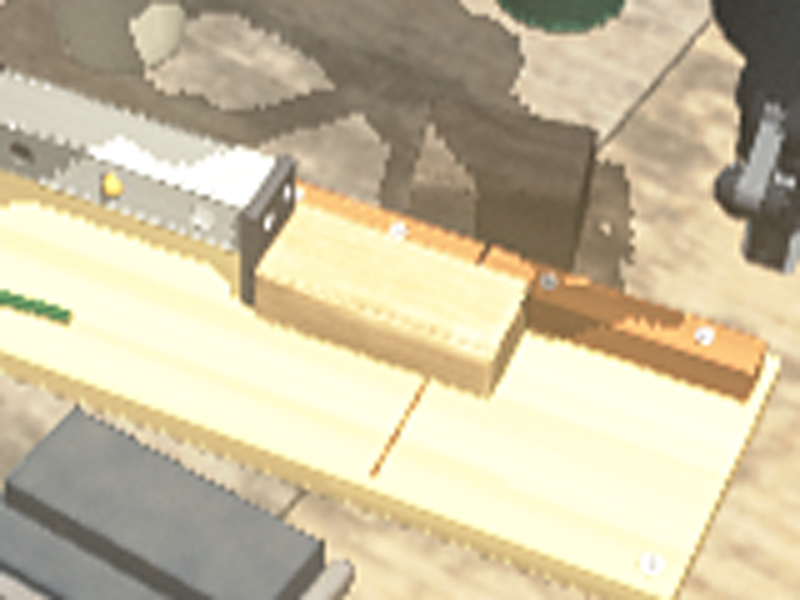

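The block's end touches the stop plate at crop (255,265) and its side lies along the fence, from (300,190) to (530,290). The brass button still stands out at (110,183), and the gripper is clear. Handing in.

```bash
python3 -c "
from plant import workorder
print(workorder.close_job())"
```

```text
the job is handed in; nothing more can be done
None
```

The job is handed in with no verdict returned: the sleeve moved about 43 mm and locked in the next hole (near button seen out), and the block was pushed home at about 7 N and left touching fence and stop.

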